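# Shut the board tester and switch on its supply

## Task

A circuit board is waiting in the open clamshell tester. Swing the lid down and press its front edge until the catch snaps and holds it shut; then switch on the white supply box beside it: push its rotary handle in until you feel it stop, turn it clockwise a quarter turn from OFF to ON and let it spring back out. Press firmly, but do not slam anything or wrench the locked handle, and leave the other things on the bench where they are.

Things in the scene. Friction and masses are not known exactly. Their poses are not given: they have to be found in the camera images.
- jig: clamshell board tester, fixed: grey base 185 x 170 x 60 mm, origin at the centre of its footprint on the bench. Its front faces its own -x; the lid hinges along y at the back. A green board lies on sprung probes in its top. The lid is an aluminium frame with a clear window; a steel tongue under its front edge snaps under a spring bolt in the base's front wall
- lid_hinge (a point): point on the lid's hinge line, mid-width, 88 mm behind the jig's origin (+x) and 83 mm above the bench. It does not move; its axes are the jig's. The lid plate is 124 mm wide (y), 10 mm thick with the hinge line at mid-thickness, and spans 12 to 186 mm from the hinge line
- lid_front (a point): where to press: centre of the top (outer) face of the lid's front bar, 172 mm from the hinge line, 14 mm behind the front edge; moves with the lid. Its z is the lid's outward normal, its -x points from the hinge to the front edge
- lid (a joint): lid angle, rad: 0 = shut, grows as it opens (to 1.35). The stiff hinge (0.45 N m) holds it wherever left. Near 0.06 its pushers meet the sprung probes; from there 8 to 18 N at the front bar push it to 0, where the catch snaps, then a firm stop at -0.012. Let go too early it springs back to 0.03 or more; caught, it stays below 0.02
- supply: white supply box with a sloping top, fixed: 156 (x) x 164 (y) mm, 45 mm high in front (-x), 100 mm at the back: the panel tilts 0.351 rad towards its own -x. Origin at the centre of its footprint on the bench. Mid-panel: a grey square housing 72 mm wide, 14 mm thick, and on it the black handle: a flange 56 mm across, 6 mm thick, with a grip bar 56 mm long, 14 mm thick, 22 mm high
- handle_flange (a point): centre of the flange's outer face on the handle's axis, 31 mm out from the sloping panel while the handle is out; moves with the handle. z is the axis, pointing out of the panel; y runs along the grip bar towards its end with the white line. The bar stands 22 mm high on this face and leaves 21 mm of flange on either side to press on
- handle (a joint): handle angle, rad: 0 = OFF (white line to the box's own +y), 1.571 = ON (white line up the slope), grows clockwise seen from outside. While out it is locked at OFF and ON with 0.08 of play; it turns only pushed in, then stays in by itself under a gate until past 1.5, where it springs out when let go. Turning is easy (0.1 N m)
- press (a joint): how far the handle is pushed in, in m: 0 = out, grows inwards. A spring resists, 4.5 N to start and 7 to 9.5 N at the end, then a firm stop is felt. The stop lies 5.5 to 10.5 mm in: it differs from box to box and cannot be seen. The lock comes free 1.5 mm before the stop, so push until the stop is felt and stay there to begin turning
- driver: bystander: hand screwdriver 160 mm long lying on the bench, origin under its centre
- power_driver: bystander: black and grey pencil-shaped electric screwdriver, 195 mm long, 30 mm thick, lying along its x, origin under its centre
- spare_board: bystander: green circuit board 100 x 80 mm on four 10 mm spacers, up to 20 mm high, origin under its centre
- speaker: bystander: green board 75 x 62 mm with a round black speaker, 13 mm high, origin under its centre
- meter: bystander: grey multimeter 150 x 74 x 34 mm lying on its back, origin under its centre
- solder_reel: bystander: metal solder reel standing on its flange, 54 mm across, 42 mm high, origin under its centre
- parts_tray: bystander: open blue tray 100 x 70 x 30 mm, origin under its centre

How it is judged:
On the way, in this order (a step that is already met when the one before it is completed fails the run):
1. the tester's lid is shut and caught (value of joint lid below 0.025 rad and contact force between the fingers and lid below 0.5 N), for 0.2 s.
2. the supply is switched on: the handle is at ON and has sprung out (value of joint handle above 1.42 rad and value of joint press below 0.0015 m), for 0.2 s.
At the end, for the whole second after the job is handed in: the lid is held shut by its catch (below 0.025 rad), the handle is at ON (beyond 1.42 rad) and out (pushed in less than 1.5 mm) and at rest (all of step 2 and value of joint lid below 0.025 rad and velocity of joint handle below 0.1 rad/s); the robot touches nothing.
It fails at once if the supply is switched on while the lid is not caught shut (value of joint handle above 0.8 rad and value of joint lid above 0.03 rad).
It fails at once if the lid is slammed or rammed (more than 80 N) (contact force between the fingers and lid above 80 N).
It fails at once if the handle is rammed against its stop (its flange pushed with more than 45 N) (contact force between the fingers and handle_c0 above 45 N).
It fails at once if the lock is forced: the handle is wrenched away from OFF without being pushed in far enough to free it (value of joint handle between 0.15 and 1.3 rad and distance between press_c0 and gate_c8 above 0.0185 m).
It fails at once if a bystander is moved by more than 30 mm (distance of any of driver, power_driver, spare_board, speaker, meter, solder_reel, parts_tray from where it was at the start of the episode above 0.03 m).
It also fails if it takes over 51 s, if anything falls off the work surface, if the arm or the gripper's body presses on something with over 40 N, if the wrist force passes 120 N, or if a joint passes its speed limit or range.

## Robot

A 7-joint arm with a two-finger parallel gripper is mounted at the origin on the work surface. World frame = base frame: x ahead of the robot, y to its left, z up, the work surface at z = 0. Lengths are in m, angles in rad, forces in N, time in s.
With the tool pointing down it reaches from about 0.4 to 0.9 m from the base axis. Payload 5.5 kg.
Tool frame: the origin (TCP) lies on the mounting face of the last link; the fingertips stand 173 mm ahead of it and the grasp point (between the pads) lies 155 mm ahead of it (bot.finger_overhang is the z of the fingertips in the tool frame, in m); z points along the fingers, y is the line along which they close (so a half turn about z gives the same grasp; the last joint's range is limited). The gripper opens to 85 mm and grips with 20 to 120 N. Pads are 22 mm wide; open, the fingers measure 114 mm over their backs; the gripper's body (76 mm by 85 mm) begins 54 mm behind the grasp point. The pads swing forward as they close: fully open they stand 13 mm farther back than shut.
Start: joints at [1.407, 0.501, -0.427, 1.55, 0.221, 1.138, -0.21], TCP at [0.269, -0.592, 0.405] pointing down, gripper open.
Joint ranges: [-2.88, 2.88], [-0.31, 2.03], [-1.54, 1.56], [0.2, 2.42], [-1.41, 4.55], [0.19, 2.02], [-2.57, 2.57]. Speed limits (rad/s): [2.57, 2.57, 3.14, 3.14, 3.14, 3.14, 3.14].

## Interface

Orientations are given as a rotation vector (axis times angle).
In Python, from bench import bot, camrig, workorder, sensors gives the robot as it stands (bot), with the cameras (camrig), the job (workorder) and the readings (sensors).
- The arm moves only by the shell command python3 steer.py 'ROWS' [FORCE]. ROWS is a JSON list of rows, 1 to 8 of them, each an object with the fields jaw (the finger opening in m), pos (a list: dx, dy, dz in a scale on which 1.0 is 0.8 m), twist (a turn about the tool's z in shares of pi rad (1.0 is pi rad)); a field left out counts as zero (the opening has to be given); each row is the pose to reach, as a shift and turn from the pose commanded when the command began, along the tool's axes at that moment; what a row does not reach only later rows make up. A row lasts 1/8 s, in which the tool goes at most 0.0625 m and 0.188 rad, less where a joint would pass 70% of its speed; a pose out of reach is approached as far as the arm can. The fingers move at their own pace and stop on an object; FORCE is the grip in N (left out, the last holds). Time passes only in rows, so rows that do not move let the fingers close. It prints the time, the measured TCP pose, the force, the opening and the grip force at its end. No shift or turn number may pass 1 either way. Input that does not fit is refused with a message, and nothing moves.
- sensors.state(): the state, without advancing time (a new reading comes with each control period).
- camrig.camera(name): name is "side" or "top"; returns the picture (384x512x3 uint8, red, green, blue); there is no depth.
- camrig.camera_model(name): a dict with "fx", "fy", "cx", "cy" (pixels), "R" (3x3) and "t" (3): a world point X has camera coordinates R X + t. Camera axes: x right, y down, z forward; pixel columns grow to the right and rows downward; lengths in m; the calibration is good to about 2 mm. A picture is of the moment at which its call begins. camera_model takes no time and is no camera call.
- workorder.sign_off(): hands the job in; it is judged then, once.
The state is a dict: "time_s": time; "q": joint angles; "qd": joint speeds; "effort": joint torques, N m; "tcp_pos": TCP position; "tool_rot": TCP orientation; "ft_force": force on the tool from outside, world axes, zero at the start; "moment": the same for the moment, N m; "finger_gap": finger opening in m; "grip_force": force on a finger pad.
Only numpy, scipy, OpenCV 4.12 (cv2) and the standard library are available. Lean on these libraries where they do the work, as an engineer would, in place of code of your own. Each camera call takes 0.05 s, during which the arm holds its last target. There are 200 camera calls.

## Working session

There is one attempt and no reset: what is moved stays moved. The work goes in short steps, Python scripts to look and compute and a shell command to move; the robot and the scene stay as the last step left them, time stands still between calls to the robot, and variables do not carry over. Pictures are saved under pics/ and viewed, at most 10 in all, crops included, and the job is handed in when it is done.

```bash
ls; mkdir -p pics; python3 - <<'E'
from bench import bot, camrig, workorder, sensors
import cv2
for n in("side","top"):
    cv2.imwrite(f"pics/{n}0.png",camrig.camera(n)[:,:,::-1])
    m=camrig.camera_model(n);print(n,m)
print(sensors.state(),bot.finger_overhang)
E
```

```text
bench.py
pics
steer.py
side {'fx': 391.76668581406335, 'fy': 391.76668581406335, 'cx': 251.6691559778164, 'cy': 185.5302364554575, 'R': array([[-0.96493145, -0.26228827, -0.01059085],
       [-0.13900112,  0.54476348, -0.82698938],
       [ 0.22267912, -0.79651592, -0.56211778]]), 't': array([0.48141888, 0.158219  , 1.22060118])}
top {'fx': 349.2933051646494, 'fy': 349.2933051646494, 'cx': 257.5609706770798, 'cy': 188.08578627229033, 'R': array([[ 0.02625361, -0.99963132,  0.00692589],
       [-0.99011669, -0.02695729, -0.13763084],
       [ 0.1377668 , -0.00324414, -0.99045938]]), 't': array([-0.03251521,  0.49472141,  1.02573941])}
{'time_s': 0.1, 'q': array([ 1.40721387,  0.50177573, -0.42677857,  1.551349  ,  0.22082362,
        1.13830819, -0.2103255 ]), 'qd': array([-0.00041592, -0.00050191, -0.00039566, -0.00438742,  0.00065019,
        0.001137  , -0.00093245]), 'effort': array([-1.09746589e-02, -5.70814669e+01, -5.83852842e+00, -2.81747621e+01,
        1.04917976e-02,  5.63423760e-03,  6.24092718e-05]), 'tcp_pos': array([ 0.26886708, -0.59143293,  0.4037452 ]), 'tool_rot': array([-3.06862288e+00, -6.64953842e-01,  5.46840153e-04]), 'ft_force': array([-0.28966254,  0.43571541,  0.07473973]), 'moment': array([0.01212233, 0.0122663 , 0.01593287]), 'grip_force': 0.0, 'finger_gap': 0.08505730792102156} 0.1734
```

View pics/side0.png

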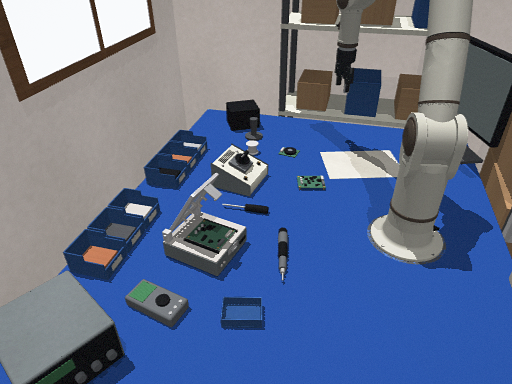

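View pics/top0.png

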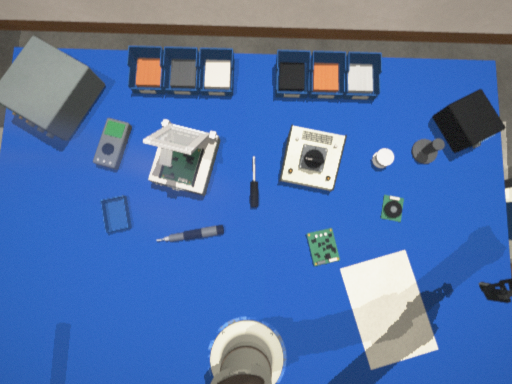

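The side view shows the jig at about (205,235), lid open, and the supply at (240,170). The top view shows the jig at (183,163) and the supply at (313,158), with the driver lying between them. I'll enlarge both.

```bash
python3 - <<'E'
import cv2,numpy as np
t=cv2.imread("pics/top0.png");s=cv2.imread("pics/side0.png")
def c(i,u,v,w=90,h=90,k=4.4):return cv2.resize(i[v:v+h,u:u+w],(396,396),interpolation=cv2.INTER_CUBIC)
cv2.imwrite("pics/c1.png",np.hstack([c(t,138,113),c(t,268,113)]))
cv2.imwrite("pics/c2.png",np.hstack([c(s,160,185),c(s,200,125)]))
E
```

```text
(no output)
```

View pics/c1.png

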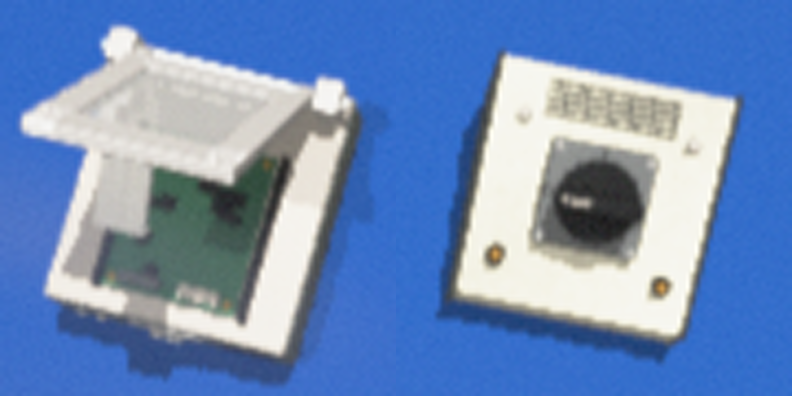

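View pics/c2.png

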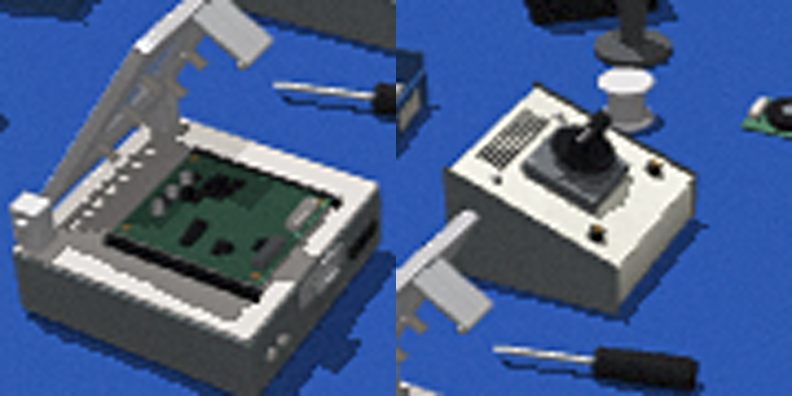

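```bash
cat > h.py <<'E'
from bench import bot, camrig, workorder, sensors
import numpy as np
M={n:camrig.camera_model(n) for n in("side","top")}
def ray(n,p):
    m=M[n];d=m["R"].T@np.array([(p[0]-m["cx"])/m["fx"],(p[1]-m["cy"])/m["fy"],1]);return -m["R"].T@m["t"],d/np.linalg.norm(d)
def plane(n,p,z):
    o,d=ray(n,p);return o+d*(z-o[2])/d[2]
def tri(pt,ps):
    o,d=ray("top",pt);o2,d2=ray("side",ps)
    s=np.linalg.lstsq(np.c_[d,-d2],o2-o,rcond=None)[0]
    a,b=o+s[0]*d,o2+s[1]*d2;return (a+b)/2,np.linalg.norm(a-b)
def proj(n,X):
    m=M[n];c=m["R"]@X+m["t"];return np.array([m["fx"]*c[0]/c[2]+m["cx"],m["fy"]*c[1]/c[2]+m["cy"]])
T=lambda x,y:(138+x/4.4-.5,113+y/4.4-.5) if x<396 else (268+(x-396)/4.4-.5,113+y/4.4-.5)
S=lambda x,y:(160+x/4.4-.5,185+y/4.4-.5) if x<396 else (200+(x-396)/4.4-.5,125+y/4.4-.5)
E
python3 - <<'E'
from h import *
np.set_printoptions(precision=4,suppress=True)
J=dict(FL=((45,295),(248,338)),FR=((293,358),(380,183)))
P=dict(FL=((455,293),(620,262)),FR=((685,338),(693,178)),BL=((503,53),(445,170)),BR=((740,98),(537,83)))
for k,(a,b) in J.items(): print("jig",k,tri(T(*a),S(*b)),plane("top",T(*a),.06),plane("side",S(*b),.06))
print("jig BR",plane("top",T(355,103),.06),"BL",plane("side",S(15,250),.06))
for k,(a,b) in P.items():
    z=.045 if k[0]=="F" else .1; print("sup",k,tri(T(*a),S(*b)),plane("top",T(*a),z),plane("side",S(*b),z))
print("lid front left",tri(T(25,125),S(138,50)))
print("sup handle",tri(T(600,200),S(590,140)))
E
```

```text
jig FL (array([0.5115, 0.3076, 0.0603]), np.float64(0.006110314361428701)) [0.5085 0.3069 0.06  ] [0.5148 0.3073 0.06  ]
jig FR (array([0.4747, 0.1396, 0.0545]), np.float64(0.007507478202811201)) [0.4703 0.1381 0.06  ] [0.4767 0.1459 0.06  ]
jig BR [0.6477 0.1039 0.06  ] BL [0.6889 0.2705 0.06  ]
sup FL (array([ 0.5245, -0.0881,  0.0509]), np.float64(0.004629358608203944)) [ 0.5232 -0.0889  0.045 ] [ 0.5293 -0.0967  0.045 ]
sup FR (array([ 0.5008, -0.2474,  0.0393]), np.float64(0.007343436715246033)) [ 0.4964 -0.2467  0.045 ] [ 0.5025 -0.2382  0.045 ]
sup BL (array([ 0.6792, -0.1139,  0.0986]), np.float64(0.004674332629160821)) [ 0.6763 -0.1142  0.1   ] [ 0.6809 -0.1124  0.1   ]
sup BR (array([ 0.6511, -0.2709,  0.1014]), np.float64(0.0030170544365786017)) [ 0.6499 -0.2715  0.1   ] [ 0.6536 -0.2738  0.1   ]
lid front left (array([0.5808, 0.2697, 0.2384]), np.float64(0.006293106372990752))
sup handle (array([ 0.5768, -0.178 ,  0.1062]), np.float64(0.00020628898938711661))
```

The measurements agree with the stated sizes. The jig is at about (0.582, 0.206) with yaw -0.207. The lid's front edge is 186 mm from the hinge, at an angle of about 0.99 rad. The supply is at about (0.589, -0.180) with yaw -0.167. I'm moving above and behind the lid's outer face.

Units first: shifts go in shares of 0.8 m and turns go in shares of pi rad. So 0.646 m is 0.8075, -0.28 m is -0.35, 0.634 rad is 0.2018.

```bash
python3 steer.py '[{"jaw":0,"pos":[0.4,-0.35,-0.0563],"twist":0.2018},{"jaw":0,"pos":[0.4,-0.35,-0.0563],"twist":0.2018},{"jaw":0,"pos":[0.4,-0.35,-0.0563],"twist":0.2018},{"jaw":0,"pos":[0.4,-0.35,-0.0563],"twist":0.2018},{"jaw":0,"pos":[0.8075,-0.7175,-0.0563],"twist":0.2018},{"jaw":0,"pos":[0.8075,-0.7175,-0.0563],"twist":0.2018},{"jaw":0,"pos":[0.8075,-0.7175,-0.0563],"twist":0.2018},{"jaw":0,"pos":[0.8075,-0.7175,-0.0563],"twist":0.2018}]'; python3 -c "
from bench import bot, camrig, workorder, sensors
s=sensors.state();print(s['q'],s['tcp_pos'],s['tool_rot'],s['time_s'])"
```

```text
time_s: 1.1
tcp_pos: [0.4725, -0.1346, 0.4386]
tool_rot: [3.124, -0.325, 0.0]
ft_force: [1.8, -0.3, -0.1]
finger_gap: -0.0
grip_force: 0.0
[ 0.75936942  0.19112777 -0.60165881  1.89560213  0.12198299  1.09073373
 -1.66857113] [ 0.47253505 -0.13458008  0.43863958] [ 3.12428960e+00 -3.25297546e-01  1.76377240e-04] 1.1
```

In the tool's units: -0.356 m is -0.445, 0.08 m is 0.1, -1.57 rad is -0.4997.

```bash
python3 steer.py '[{"jaw":0,"pos":[0.1,-0.445,-0.0125],"twist":-0.4997},{"jaw":0,"pos":[0.1,-0.445,-0.0125],"twist":-0.4997},{"jaw":0,"pos":[0.1,-0.445,-0.0125],"twist":-0.4997},{"jaw":0,"pos":[0.1,-0.445,-0.0125],"twist":-0.4997},{"jaw":0,"pos":[0.1,-0.445,-0.0125],"twist":-0.4997},{"jaw":0,"pos":[0.1,-0.445,-0.0125],"twist":-0.4997},{"jaw":0,"pos":[0.1,-0.445,-0.0125],"twist":-0.4997},{"jaw":0,"pos":[0.1,-0.445,-0.0125],"twist":-0.4997}]'; python3 - <<'E'
from h import *;import cv2
s=sensors.state();print(s['q'],s['tcp_pos'],s['tool_rot'],s['time_s'])
a=camrig.camera("side");b=camrig.camera("top")
k=lambda i,u,v:cv2.resize(i[v:v+120,u:u+120],(396,396),interpolation=cv2.INTER_CUBIC)
cv2.imwrite("pics/d1.png",np.hstack([k(b,130,90),k(a,140,130)])[:,:,::-1])
E
```

```text
time_s: 2.1
tcp_pos: [0.6236, 0.1967, 0.4477]
tool_rot: [-2.499, -1.902, 0.002]
ft_force: [-0.4, 0.1, 0.2]
finger_gap: 0.0002
grip_force: 0.0
[ 0.27122913  0.60806625 -0.93998739  1.47952065  0.496979    1.30804372
 -0.98266696] [0.62358906 0.19672236 0.44767085] [-2.49903455e+00 -1.90191690e+00  1.72101576e-03] 2.1
```

View pics/d1.png

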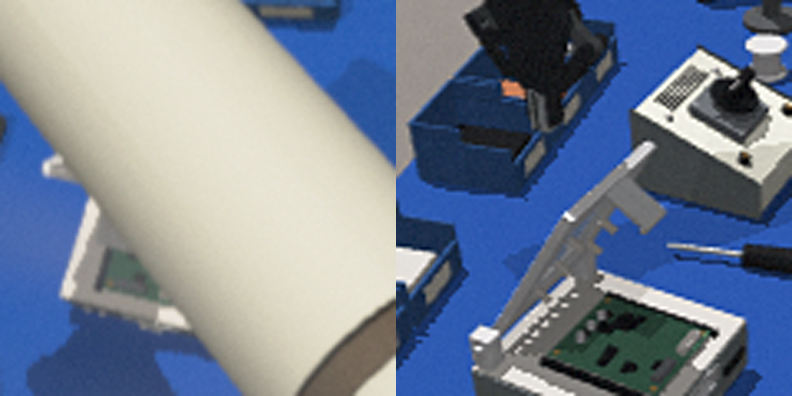

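The picture shows the fingers above and behind the lid, at about (545,110) in the composite's side half, and the lid still open. I'll push along the lid's arc.

In the tool's units: 0.131 m is 0.1638, 0.11 m is 0.1375.

```bash
python3 steer.py '[{"jaw":0,"pos":[0,0,0.045]},{"jaw":0,"pos":[-0.0025,-0.0313,0.045]},{"jaw":0,"pos":[-0.0031,-0.0488,0.0563]},{"jaw":0,"pos":[-0.0044,-0.0688,0.0725]},{"jaw":0,"pos":[-0.0058,-0.09,0.0925]},{"jaw":0,"pos":[-0.0069,-0.1063,0.1138]},{"jaw":0,"pos":[-0.0075,-0.1213,0.1375]},{"jaw":0,"pos":[-0.0084,-0.1313,0.1638]}]'
```

```text
time_s: 3.2
tcp_pos: [0.5206, 0.2177, 0.3174]
tool_rot: [2.512, 1.886, 0.001]
ft_force: [0.3, 0.0, 0.7]
finger_gap: -0.0
grip_force: 0.4
```

In the tool's units: 0.04 m is 0.05, -0.0105 m is -0.0131.

```bash
python3 steer.py '[{"jaw":0,"pos":[-0.0004,-0.005,0.0125]},{"jaw":0,"pos":[-0.0006,-0.0088,0.025]},{"jaw":0,"pos":[-0.0008,-0.0113,0.0375]},{"jaw":0,"pos":[-0.0009,-0.0131,0.05]}]'; python3 - <<'E'
from h import *;import cv2
a=camrig.camera("side");print(sensors.state()["ft_force"],sensors.state()["tcp_pos"])
cv2.imwrite("pics/d2.png",cv2.resize(a[130:280,140:290],(600,600),interpolation=cv2.INTER_CUBIC)[:,:,::-1])
E
```

```text
time_s: 3.7
tcp_pos: [0.5109, 0.2201, 0.2773]
tool_rot: [2.508, 1.891, 0.001]
ft_force: [-0.3, -0.5, -0.9]
finger_gap: 0.0001
grip_force: 0.2
[ 0.21522865 -0.23280034 -0.52628567] [0.51021447 0.21975113 0.27596838]
```

View pics/d2.png

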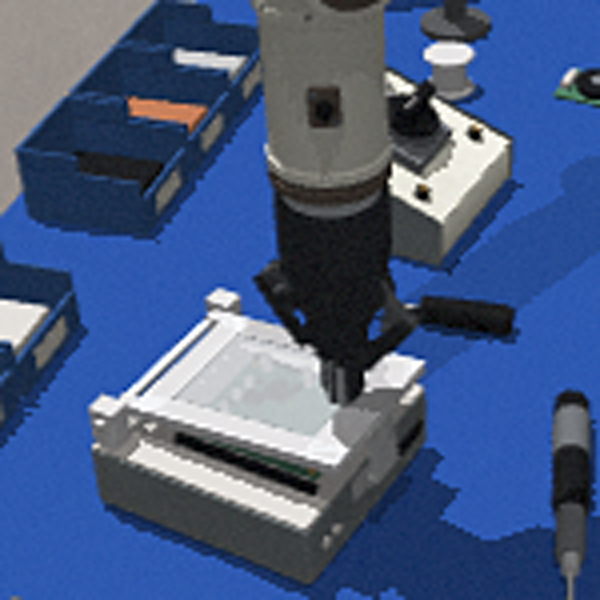

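The lid is almost flat, with the fingertips on its front bar at about (342,390). Next I press down gradually.

In the tool's units: 0.01 m is 0.0125, 0.008 m is 0.01.

```bash
for z in 1; do python3 steer.py '[{"jaw":0,"pos":[0,0,0.0038]},{"jaw":0,"pos":[0,0,0.0075]},{"jaw":0,"pos":[0,0,0.01]},{"jaw":0,"pos":[0,0,0.0125]}]'; done
```

```text
time_s: 4.25
tcp_pos: [0.5107, 0.2204, 0.2688]
tool_rot: [2.507, 1.892, 0.0]
ft_force: [-4.0, -1.5, 12.1]
finger_gap: 0.0
grip_force: 6.1
```

In the tool's units: 0.003 m is 0.0038, 0.0015 m is 0.0019.

```bash
python3 steer.py '[{"jaw":0,"pos":[0,0,0.0019]},{"jaw":0,"pos":[0,0,0.0038]}]'
```

```text
time_s: 4.5
tcp_pos: [0.5105, 0.2204, 0.2658]
tool_rot: [2.507, 1.892, 0.0]
ft_force: [-4.5, -2.0, 9.7]
finger_gap: 0.0004
grip_force: 5.4
```

In the tool's units: 0.002 m is 0.0025, 0.001 m is 0.0013.

```bash
python3 steer.py '[{"jaw":0,"pos":[0,0,0.0013]},{"jaw":0,"pos":[0,0,0.0025]}]'
```

```text
time_s: 4.75
tcp_pos: [0.5104, 0.2205, 0.2637]
tool_rot: [2.507, 1.892, -0.0]
ft_force: [-4.1, -0.9, 8.4]
finger_gap: -0.0001
grip_force: 4.3
```

In the tool's units: 0.002 m is 0.0025, 0.001 m is 0.0013.

```bash
python3 steer.py '[{"jaw":0,"pos":[0,0,0.0013]},{"jaw":0,"pos":[0,0,0.0025]}]'
```

```text
time_s: 5.0
tcp_pos: [0.5104, 0.2204, 0.2616]
tool_rot: [2.507, 1.892, -0.0]
ft_force: [-4.4, -2.5, 10.5]
finger_gap: 0.0002
grip_force: 5.2
```

In the tool's units: 0.001 m is 0.0013.

```bash
python3 steer.py '[{"jaw":0,"pos":[0,0,0.0013]}]'
```

```text
time_s: 5.12
tcp_pos: [0.5104, 0.2205, 0.2607]
tool_rot: [2.507, 1.892, -0.0]
ft_force: [-4.2, -2.0, 10.4]
finger_gap: 0.0002
grip_force: 5.5
```

In the tool's units: 0.002 m is 0.0025, 0.001 m is 0.0013.

```bash
python3 steer.py '[{"jaw":0,"pos":[0,0,0.0013]},{"jaw":0,"pos":[0,0,0.0025]}]'
```

```text
time_s: 5.38
tcp_pos: [0.5104, 0.2206, 0.2595]
tool_rot: [2.507, 1.892, -0.0]
ft_force: [-9.2, -4.8, 25.2]
finger_gap: -0.0
grip_force: 12.2
```

In the tool's units: 0.001 m is 0.0013.

```bash
python3 steer.py '[{"jaw":0,"pos":[0,0,0.0013]}]'
```

```text
time_s: 5.5
tcp_pos: [0.5104, 0.2208, 0.2594]
tool_rot: [2.506, 1.891, -0.001]
ft_force: [-10.4, -5.7, 32.4]
finger_gap: -0.0001
grip_force: 16.4
```

The firm stop is felt at 32 N. I'll lift off and check.

In the tool's units: -0.14 m is -0.175, -0.12 m is -0.15.

```bash
python3 steer.py '[{"jaw":0,"pos":[0,0,-0.0125]},{"jaw":0,"pos":[0,0,-0.075]},{"jaw":0,"pos":[0,0,-0.15]},{"jaw":0,"pos":[0,0,-0.175]},{"jaw":0,"pos":[0,0,-0.175]}]'; python3 - <<'E'
from h import *;import cv2
a=camrig.camera("side");s=sensors.state();print(s["ft_force"],s["tcp_pos"],s['q'][6])
cv2.imwrite("pics/d3.png",cv2.resize(a[190:280,140:275],(795,530),interpolation=cv2.INTER_CUBIC)[:,:,::-1])
E
```

```text
time_s: 6.12
tcp_pos: [0.5111, 0.2201, 0.3979]
tool_rot: [2.507, 1.89, 0.004]
ft_force: [0.5, -0.2, -0.8]
finger_gap: 0.0001
grip_force: 0.0
[-0.25850218  0.38825211 -0.76671858] [0.51070869 0.21958929 0.3962614 ] -1.118456046794881
```

View pics/d3.png

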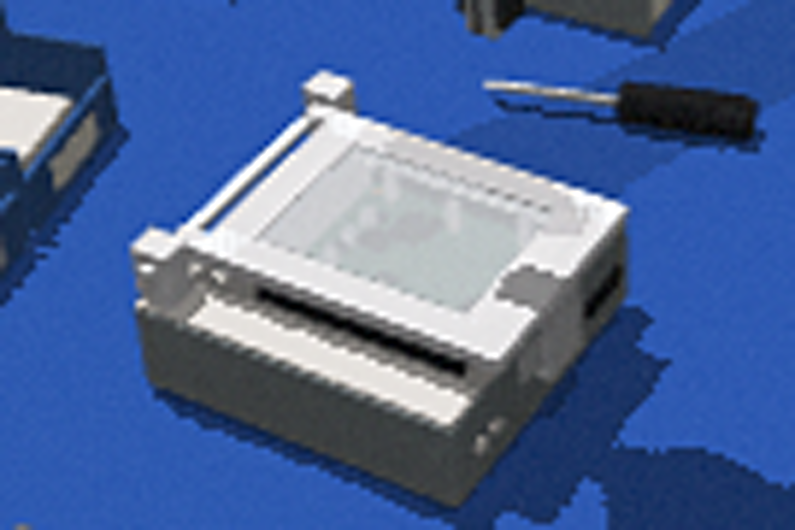

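The lid lies flat on the base: its front corner is at about (497,358) and the bar is parallel to the base edge. Next I move over the supply handle and check both.

In the tool's units: -0.365 m is -0.4563, 0.1685 m is 0.2106, 0.09 rad is 0.0286.

```bash
python3 steer.py '[{"jaw":0.03,"pos":[-0.4563,0.2106,0],"twist":0.0286},{"jaw":0.03,"pos":[-0.4563,0.2106,0],"twist":0.0286},{"jaw":0.03,"pos":[-0.4563,0.2106,0],"twist":0.0286},{"jaw":0.03,"pos":[-0.4563,0.2106,0],"twist":0.0286},{"jaw":0.03,"pos":[-0.4563,0.2106,0],"twist":0.0286},{"jaw":0.03,"pos":[-0.4563,0.2106,0],"twist":0.0286},{"jaw":0.03,"pos":[-0.4563,0.2106,0],"twist":0.0286},{"jaw":0.03,"pos":[-0.4563,0.2106,0.0625],"twist":0.0286}]'; python3 - <<'E'
from h import *;import cv2
for a in (0,.03,.06):print(a,proj("side",np.array([.668,.188,.083])+np.array([-.186*np.cos(a)*.9786+.062*.2055,.186*.2055+.062*.9786,.005+.186*np.sin(a)])),"seen",(223.9,250.3))
a=camrig.camera("side");s=sensors.state();print(s["ft_force"],s["tcp_pos"],s['tool_rot'],s['q'],s['finger_gap'])
cv2.imwrite("pics/d4.png",cv2.resize(a[100:200,180:290],(660,600),interpolation=cv2.INTER_CUBIC)[:,:,::-1])
E
```

```text
time_s: 7.18
tcp_pos: [0.5735, -0.1815, 0.3464]
tool_rot: [2.593, 1.767, 0.003]
ft_force: [0.7, -0.1, -1.8]
finger_gap: 0.0301
grip_force: 0.0
0 [223.4135506  249.63475317] seen (223.9, 250.3)
0.03 [223.27818527 248.10016933] seen (223.9, 250.3)
0.06 [223.08401393 246.54720183] seen (223.9, 250.3)
[-2.78920872  0.61388197 -5.45208251] [ 0.569569   -0.17944398  0.33761998] [-2.5872096  -1.7683115   0.00950967] [ 0.88935049  0.60350865 -0.86318793  1.73439819  0.51547527  1.05824706
 -0.52429729] 0.03026062993774607
```

View pics/d4.png

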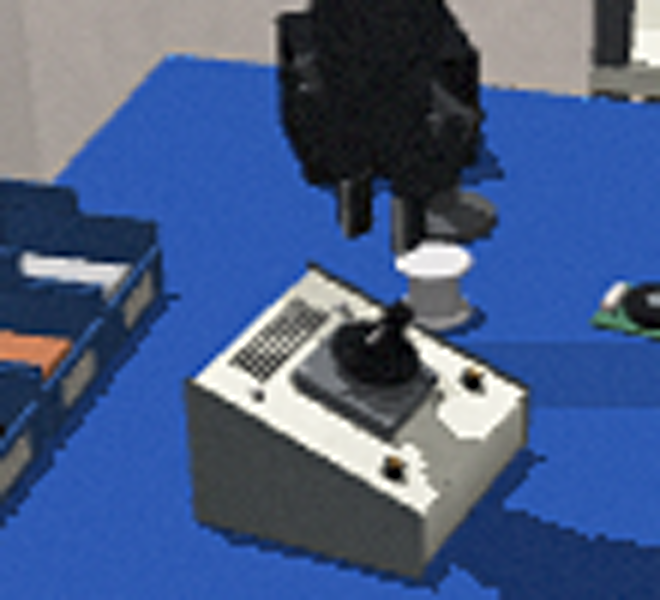

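The projection puts the lid at 0 rad. The fingers hang over the handle, with the tips at (355,235) and (405,252). I'll settle, then read the pose.

In the tool's units: 0.01 m is 0.0125.

```bash
python3 steer.py '[{"jaw":0.03,"pos":[0,0,0.0125]},{"jaw":0.03,"pos":[0,0,0.0125]},{"jaw":0.03,"pos":[0,0,0.0125]}]'; python3 -c "
from bench import bot, camrig, workorder, sensors
s=sensors.state();print(s['tcp_pos'])"
```

```text
time_s: 7.6
tcp_pos: [0.5732, -0.1765, 0.3379]
tool_rot: [2.588, 1.778, 0.002]
ft_force: [0.1, -0.0, -0.1]
finger_gap: 0.0298
grip_force: 0.0
[ 0.57316685 -0.17651423  0.33786046]
```

In the tool's units: 0.043 m is 0.0538, 0.034 m is 0.0425.

```bash
python3 steer.py '[{"jaw":0.03,"pos":[0,0,0.015]},{"jaw":0.03,"pos":[0,0,0.03]},{"jaw":0.03,"pos":[0,0,0.0425]},{"jaw":0.03,"pos":[0,0,0.0538]},{"jaw":0.03,"pos":[0,0,0.0538]}]'
```

```text
time_s: 8.22
tcp_pos: [0.5722, -0.1771, 0.2925]
tool_rot: [-2.589, -1.777, 0.001]
ft_force: [-0.8, 0.7, -1.1]
finger_gap: 0.0303
grip_force: 0.0
```

In the tool's units: 0.006 m is 0.0075, 0.004 m is 0.005.

```bash
python3 steer.py '[{"jaw":0.03,"pos":[0,0,0.0025]},{"jaw":0.03,"pos":[0,0,0.005]},{"jaw":0.03,"pos":[0,0,0.0075]}]'
```

```text
time_s: 8.6
tcp_pos: [0.5727, -0.1772, 0.2878]
tool_rot: [2.59, 1.777, 0.0]
ft_force: [-0.2, -0.4, -0.1]
finger_gap: 0.0298
grip_force: 0.0
```

In the tool's units: 0.003 m is 0.0038, 0.0015 m is 0.0019.

```bash
python3 steer.py '[{"jaw":0.03,"pos":[0,0,0.0019]},{"jaw":0.03,"pos":[0,0,0.0038]}]'
```

```text
time_s: 8.85
tcp_pos: [0.5726, -0.1772, 0.2846]
tool_rot: [2.59, 1.778, 0.0]
ft_force: [0.3, 0.0, 0.1]
finger_gap: 0.0301
grip_force: 0.0
```

In the tool's units: 0.003 m is 0.0038, 0.0015 m is 0.0019.

```bash
python3 steer.py '[{"jaw":0.03,"pos":[0,0,0.0019]},{"jaw":0.03,"pos":[0,0,0.0038]}]'
```

```text
time_s: 9.1
tcp_pos: [0.5726, -0.1772, 0.2815]
tool_rot: [-2.59, -1.778, -0.0]
ft_force: [-0.3, -0.6, -0.4]
finger_gap: 0.0301
grip_force: 0.0
```

In the tool's units: 0.003 m is 0.0038, 0.0015 m is 0.0019.

```bash
python3 steer.py '[{"jaw":0.03,"pos":[0,0,0.0019]},{"jaw":0.03,"pos":[0,0,0.0038]}]'
```

```text
time_s: 9.35
tcp_pos: [0.573, -0.1772, 0.2791]
tool_rot: [2.59, 1.777, 0.001]
ft_force: [-0.6, 0.6, 5.2]
finger_gap: 0.0303
grip_force: 2.2
```

In the tool's units: 0.003 m is 0.0038, 0.0015 m is 0.0019.

```bash
python3 steer.py '[{"jaw":0.03,"pos":[0,0,0.0019]},{"jaw":0.03,"pos":[0,0,0.0038]}]'
```

```text
time_s: 9.6
tcp_pos: [0.5735, -0.1773, 0.2765]
tool_rot: [2.589, 1.776, 0.003]
ft_force: [0.9, -0.2, 6.2]
finger_gap: 0.0299
grip_force: 2.8
```

In the tool's units: 0.002 m is 0.0025, 0.001 m is 0.0013.

```bash
python3 steer.py '[{"jaw":0.03,"pos":[0,0,0.0013]},{"jaw":0.03,"pos":[0,0,0.0025]}]'
```

```text
time_s: 9.85
tcp_pos: [0.5738, -0.1773, 0.2749]
tool_rot: [2.588, 1.776, 0.004]
ft_force: [1.3, -1.3, 7.1]
finger_gap: 0.0297
grip_force: 3.2
```

In the tool's units: 0.001 m is 0.0013.

```bash
python3 steer.py '[{"jaw":0.03,"pos":[0,0,0.0013]}]'
```

```text
time_s: 9.98
tcp_pos: [0.574, -0.1774, 0.2741]
tool_rot: [2.588, 1.776, 0.005]
ft_force: [0.9, -1.7, 8.2]
finger_gap: 0.03
grip_force: 3.3
```

In the tool's units: 0.001 m is 0.0013.

```bash
python3 steer.py '[{"jaw":0.03,"pos":[0,0,0.0013]}]'
```

```text
time_s: 10.1
tcp_pos: [0.5741, -0.1774, 0.2732]
tool_rot: [2.587, 1.775, 0.005]
ft_force: [1.6, -0.2, 7.6]
finger_gap: 0.03
grip_force: 3.5
```

In the tool's units: 0.001 m is 0.0013.

```bash
python3 steer.py '[{"jaw":0.03,"pos":[0,0,0.0013]}]'
```

```text
time_s: 10.22
tcp_pos: [0.5743, -0.1774, 0.2724]
tool_rot: [2.587, 1.775, 0.006]
ft_force: [2.0, -0.5, 8.6]
finger_gap: 0.0302
grip_force: 3.9
```

In the tool's units: 0.001 m is 0.0013.

```bash
python3 steer.py '[{"jaw":0.03,"pos":[0,0,0.0013]}]'
```

```text
time_s: 10.35
tcp_pos: [0.5746, -0.1774, 0.2721]
tool_rot: [2.586, 1.775, 0.006]
ft_force: [-0.5, 0.0, 17.0]
finger_gap: 0.0301
grip_force: 7.9
```

In the tool's units: 0.001 m is 0.0013.

```bash
python3 steer.py '[{"jaw":0.03,"pos":[0,0,0.0013]}]'
```

```text
time_s: 10.48
tcp_pos: [0.5748, -0.1773, 0.2719]
tool_rot: [2.586, 1.774, 0.006]
ft_force: [-2.5, -0.1, 21.9]
finger_gap: 0.0301
grip_force: 10.9
```

The stop is felt (22 N, about 8 mm in). I'll hold that pressure and start turning.

In the tool's units: 0.0003 m is 0.0004, 0.16 rad is 0.0509.

```bash
python3 steer.py '[{"jaw":0.03,"twist":0.0255},{"jaw":0.03,"pos":[0,0,0.0004],"twist":0.0509}]'
```

```text
time_s: 10.72
tcp_pos: [0.575, -0.1762, 0.2719]
tool_rot: [2.722, 1.561, 0.009]
ft_force: [-1.6, 1.8, 19.7]
finger_gap: 0.0301
grip_force: 9.8
```

In the tool's units: 0.0006 m is 0.0008, 0.0003 m is 0.0004, 0.16 rad is 0.0509.

```bash
python3 steer.py '[{"jaw":0.03,"pos":[0,0,0.0004],"twist":0.0255},{"jaw":0.03,"pos":[0,0,0.0008],"twist":0.0509}]'
```

```text
time_s: 10.98
tcp_pos: [0.5752, -0.176, 0.2717]
tool_rot: [2.838, 1.339, 0.01]
ft_force: [-1.9, 2.9, 21.9]
finger_gap: 0.0299
grip_force: 10.6
```

In the tool's units: 0.0006 m is 0.0008, 0.0003 m is 0.0004, 0.16 rad is 0.0509.

```bash
python3 steer.py '[{"jaw":0.03,"pos":[0,0,0.0004],"twist":0.0255},{"jaw":0.03,"pos":[0,0,0.0008],"twist":0.0509}]';python3 -c "
from bench import bot, camrig, workorder, sensors
print(sensors.state()['moment'])"
```

```text
time_s: 11.22
tcp_pos: [0.5753, -0.176, 0.2713]
tool_rot: [2.936, 1.108, 0.011]
ft_force: [-2.5, 2.4, 22.5]
finger_gap: 0.03
grip_force: 11.1
[0.38446723 0.04165866 0.06689197]
```

In the tool's units: 0.0006 m is 0.0008, 0.0003 m is 0.0004, 0.16 rad is 0.0509.

```bash
python3 steer.py '[{"jaw":0.03,"pos":[0,0,0.0004],"twist":0.0255},{"jaw":0.03,"pos":[0,0,0.0008],"twist":0.0509}]';python3 -c "
from bench import bot, camrig, workorder, sensors
print(sensors.state()['moment'])"
```

```text
time_s: 11.48
tcp_pos: [0.5753, -0.1761, 0.2708]
tool_rot: [3.015, 0.869, 0.012]
ft_force: [-2.9, 2.6, 23.0]
finger_gap: 0.03
grip_force: 11.2
[ 0.28137359  0.07900157 -0.00508161]
```

In the tool's units: 0.0003 m is 0.0004, 0.0002 m is 0.0003, 0.48 rad is 0.1528.

```bash
python3 steer.py '[{"jaw":0.03,"pos":[0,0,0.0003],"twist":0.0382},{"jaw":0.03,"pos":[0,0,0.0004],"twist":0.0764},{"jaw":0.03,"pos":[0,0,0.0004],"twist":0.1146},{"jaw":0.03,"pos":[0,0,0.0004],"twist":0.1528}]'; python3 - <<'E'
from h import *;import cv2
a=camrig.camera("side");s=sensors.state();print(s["moment"],s['q'][6])
cv2.imwrite("pics/d5.png",cv2.resize(a[110:190,190:280],(675,600),interpolation=cv2.INTER_CUBIC)[:,:,::-1])
E
```

```text
time_s: 11.98
tcp_pos: [0.5744, -0.1761, 0.2687]
tool_rot: [3.139, 0.126, 0.009]
ft_force: [0.6, 3.0, 9.7]
finger_gap: 0.0301
grip_force: 4.7
[0.22286146 0.04226875 0.01809498] -1.5625288653183347
```

View pics/d5.png

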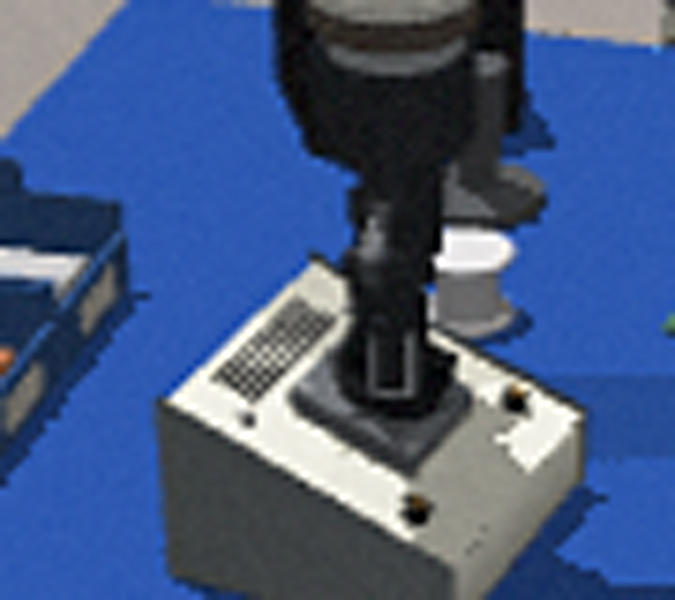

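The fingers straddle the bar at about (390,360), but bar and fingers are both dark, so the picture can't give the handle's angle. I'll keep turning and watch the moment.

In the tool's units: 0.3 rad is 0.0955.

```bash
python3 steer.py '[{"jaw":0.03,"twist":0.0318},{"jaw":0.03,"twist":0.0637},{"jaw":0.03,"twist":0.0955}]';python3 -c "
from bench import bot, camrig, workorder, sensors
print(sensors.state()['moment'])"
```

```text
time_s: 12.4
tcp_pos: [0.5736, -0.1755, 0.2674]
tool_rot: [-3.121, 0.343, -0.004]
ft_force: [-1.4, 4.0, 6.7]
finger_gap: 0.0301
grip_force: 3.7
[1.12613638 0.25770458 0.09022278]
```

In the tool's units: 0.2 rad is 0.0637.

```bash
python3 steer.py '[{"jaw":0.03,"twist":0.0318},{"jaw":0.03,"twist":0.0637}]';python3 -c "
from bench import bot, camrig, workorder, sensors
print(sensors.state()['moment'])"
```

```text
time_s: 12.65
tcp_pos: [0.5725, -0.174, 0.2671]
tool_rot: [-3.07, 0.651, 0.003]
ft_force: [-8.0, 7.6, 15.3]
finger_gap: 0.0303
grip_force: 8.3
[1.97096763 1.35955887 0.24895424]
```

Resistance is rising, so the handle is probably at the ON stop. I'll let go upwards and look.

Units first: shifts go in shares of 0.8 m and turns go in shares of pi rad. So -0.15 m is -0.1875, -0.09 m is -0.1125.

```bash
python3 steer.py '[{"jaw":0.03,"pos":[0,0,-0.005]},{"jaw":0.03,"pos":[0,0,-0.0125]},{"jaw":0.03,"pos":[0,0,-0.0188]},{"jaw":0.03,"pos":[0,0,-0.0375]},{"jaw":0.03,"pos":[0,0,-0.1125]},{"jaw":0.03,"pos":[0,0,-0.1875]},{"jaw":0.03,"pos":[0,0,-0.1875]}]'; python3 - <<'E'
from h import *;import cv2
a=camrig.camera("side");b=camrig.camera("top");s=sensors.state();print(s["ft_force"],s['tcp_pos'])
k=lambda i,u,v:cv2.resize(i[v:v+70,u:u+70],(396,396),interpolation=cv2.INTER_CUBIC)
cv2.imwrite("pics/d6.png",np.hstack([k(b,280,122),k(a,203,130)])[:,:,::-1])
E
```

```text
time_s: 13.52
tcp_pos: [0.5746, -0.1775, 0.4231]
tool_rot: [3.072, -0.651, 0.019]
ft_force: [0.7, -0.6, 0.4]
finger_gap: 0.0301
grip_force: 0.0
[-0.46097967  0.57227142 -1.24234449] [ 0.57262021 -0.17757342  0.41757174]
```

View pics/d6.png

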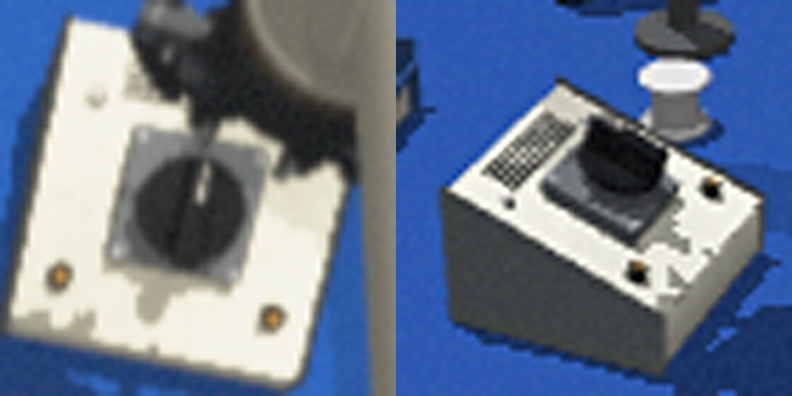

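The white line now points up the slope, at about (204,182) in the top half. I'll check from the bar's top corners in both views whether the handle has sprung out.

```bash
python3 - <<'E'
from h import *
c,s=np.cos(.351),np.sin(.351);bx=np.array([np.cos(.167),-np.sin(.167),0]);by=np.array([np.sin(.167),np.cos(.167),0]);z=np.array([0,0,1])
n=-s*bx+c*z;u=c*bx+s*z;C=np.array([.589,-.18,.0725])
for th in(1.45,1.571,1.65):
  d=np.cos(th)*by+np.sin(th)*u; 
  for p in(0,.0025,.008):
    F=C+(.031-p)*n; w=np.cross(n,d)*.007
    E=[F+.022*n+k*.028*d for k in(1,-1)]
    L=[proj("top",F+.022*n+k*d) for k in(.005,.025)];v=L[1]-L[0]
    print(th,p,"side",*[proj("side",e).round(1) for e in E],"top line deg",np.degrees(np.arctan2(v[0],-v[1])).round(1),L[0].round(1),L[1].round(1))
k=5.657
print("seen side",(203+194/k-.5,130+115/k-.5),(203+271/k-.5,130+152/k-.5),"top",(280+200/k-.5,122+202/k-.5),(280+207/k-.5,122+165/k-.5))
# bar silhouettes/flange bottom
b=camrig.camera("top");a=camrig.camera("side")
import cv2
g=a.max(2)[140:172,225:262];m=(g<45).astype(np.uint8);x,y,w,h=cv2.boundingRect(m);print("dark side box",x+225,y+140,w,h)
i=cv2.imread("pics/side0.png");m=(i.max(2)[140:172,225:262]<45).astype(np.uint8);x,y,w,h=cv2.boundingRect(m);print("before",x+225,y+140,w,h)
print(sensors.state()["time_s"])
E
```

```text
1.45 0 side [238.  149.5] [251.9 156.1] top line deg 5.6 [314.6 157. ] [315.3 149.9]
1.45 0.0025 side [237.8 150. ] [251.7 156.6] top line deg 5.6 [314.5 156.8] [315.2 149.8]
1.45 0.008 side [237.4 151.1] [251.2 157.7] top line deg 5.6 [314.3 156.6] [315.  149.6]
1.571 0 side [238.3 149. ] [251.5 156.6] top line deg 12.5 [314.8 157. ] [316.4 150. ]
1.571 0.0025 side [238.1 149.6] [251.3 157.1] top line deg 12.5 [314.7 156.9] [316.3 149.9]
1.571 0.008 side [237.7 150.7] [250.9 158.2] top line deg 12.5 [314.5 156.6] [316.1 149.7]
1.65 0 side [238.6 148.8] [251.3 156.8] top line deg 17.1 [315. 157.] [317.1 150.2]
1.65 0.0025 side [238.4 149.3] [251.  157.3] top line deg 17.1 [314.9 156.9] [317.  150.1]
1.65 0.008 side [238.  150.4] [250.6 158.5] top line deg 17.0 [314.7 156.7] [316.8 149.9]
seen side (236.79379529786107, 149.82879618172177) (250.4052501325791, 156.36936538801484) top (314.8544281421248, 157.20797242354604) (316.09183312709916, 150.66740321725297)
dark side box 235 151 25 14
before 235 151 25 14
13.725
```

```bash
python3 - <<'E'
from h import *;import cv2
a=camrig.camera("side").max(2).astype(int);i=cv2.imread("pics/side0.png").max(2).astype(int)
print(i[158:170,236:260:2]);print(a[158:170,236:260:2])
E
```

```text
[[ 22  32  20  18  23  23  20 244 246 255  56 143]
 [ 34  30  15  11  20  24  11 246 242 243 228  54]
 [ 55  25  17  14  21  20  27 140 243 241 247 232]
 [ 64  17  20  15  21  22  33 111 217 241 250 164]
 [ 69  39  15  17  15  31  18  70 127 239 216  85]
 [128  54  15  15  18  16  41  70  44 243 159  13]
 [130  73  60  39  33  44  53  76 119 242 250   5]
 [103  72  53  52  57  58  55  59 100 235 244 173]
 [ 79 129  70  78  55  56  78  59 143 238 239 246]
 [ 54  86 129  75  73  76  68 106 142 242 235 242]
 [ 58  57  99  83  73  76  61 146 140 239 237 237]
 [172  52  58 111 103  76  88 151 143 237 238 238]]
[[ 27  33  20  19  18  22  25  56 249 255  54 121]
 [ 33  35  41  20  16  15   8 123 244 245 229  54]
 [ 55  28  36  29  14  26  20 112 245 242 247 232]
 [ 63  19  32  36  34  17  17 112 214 242 250 166]
 [ 67  37  18  35  32  33   9 121 127 238 214  83]
 [128  57  14  21  19  15  41  70  53 243 162   6]
 [129  55  58  36  33  45  60  57 117 243 251   8]
 [104  75  54  53  59  59  58  53  98 234 244 173]
 [ 79 132  72  55  54  57  74  61 141 237 241 245]
 [ 55  85 132  72  73  74  66 103 143 241 237 241]
 [ 57  55 101 126  79  73  60 147 240 238 235 238]
 [171  53  56 109 159 109  85 147 142 237 236 238]]
```

The flange's outline is the same as before the press, so the handle is fully out. The white line gives an angle of about 1.54 rad, which is ON, and the arm touches nothing.

```bash
python3 -c "
from bench import bot, camrig, workorder, sensors
print(workorder.sign_off())"
```

```text
the job is handed in; nothing more can be done
None
```

The job is handed in: the lid is shut and measures about 0 rad, the supply handle is at ON (about 1.54 rad) and sprung out, and the arm is clear; `sign_off()` gave no verdict.

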